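Balance a link arm on the fulcrum edge

TASK

Lift the link arm off its wooden cradle, lay it square across the fulcrum edge of the balance stand with its middle over the edge, then slide it along on the edge until it balances: leave it resting level and still on the edge alone, touching neither stop. Handle it gently: never bear down hard on the edge with it (25 N at most), do not let it touch the bench, and leave the other things on the bench where they are.

Things in the scene. Friction and masses are not known exactly. Their poses are not given: they have to be found in the camera images.
- link: The part to balance: aluminium suspension link, 372 mm long. A straight bar (22 mm wide, 32 mm tall) joins two round eyes as tall as the bar: the big one (48 mm across) centred 165 mm from the middle along +x, the small one (36 mm) 165 mm along -x. Underside flat throughout. Origin: on the underside, midway between the eyes; x along it, z up. Starts level across the cradle's blocks.
- big_eye (a point): Centre of the big eye, on the link's underside. The link is hollow, with a steel mass fixed inside at an unseen place: its balance point can be anywhere within 70 mm either side of the middle. It weighs 0.55 to 0.80 kg in all.
- small_eye (a point): Centre of the small eye, on the link's underside.
- cradle: A plywood board, 240 x 70 x 15 mm, with two wooden blocks standing on it (each 30 mm along the board, 60 mm across, tops 50 mm above the bench), centred 95 mm either side of its middle. Fixed. Origin: centre of the board's underside on the bench; x along the board (from block to block), z up.
- stand: The balance stand: a dark steel base plate, 260 x 70 x 12 mm, fixed to the bench, with a wedge-shaped fulcrum in the middle and two stop posts. Origin: centre of the plate's underside on the bench; x along the plate (from stop to stop, the way the link has to lie), y along the fulcrum edge, z up.
- edge: The stand's steel fulcrum edge: a flat-topped bar, 14 mm wide along the stand's x, 60 mm long along its y and 14 mm tall, on a wedge-shaped steel foot; top 70 mm above the bench. It sits on a damped rubber mount and gives a degree or so under an uneven load. The link stays level if its balance point is within about 5 mm of the edge's middle. Origin: on its axis, 10 mm below its top.
- edge_top (a point): Centre of the top of the fulcrum edge, 70 mm above the bench.
- stops: The two rubber-capped stop posts, 22 mm across, centred 105 mm either side of the edge along the stand's x; their tops are 61 mm above the bench, 9 mm lower than the edge, so an unbalanced link lying on the edge tips about 5 degrees, heavy side down, and rests on one of them. Origin as the stand's.
- spanner: A steel combination spanner, 170 mm, flat on the bench; origin under its middle. Bystander.
- socket: A steel socket, 30 mm across, 28 mm tall, standing on the bench; origin under its centre. Bystander.
- screwdriver: A screwdriver, 210 mm, lying on the bench. Bystander.
- oil: A white plastic oil bottle with a green cap, 76 mm across, 200 mm tall. Bystander.
- jar: A squat glass jar with a steel cap, 70 mm across, 85 mm tall. Bystander.
- tray: A shallow open steel tray, 130 x 100 x 30 mm. Bystander.
Mind the look-alikes: they are no part of the job. Of the things that look like the cradle, take the one that is farthest to the robot's right at the start.

How it is judged:
On the way:
1. the link is off the cradle and lies on the fulcrum edge with its middle over it, within 20 mm (x of edge_top in the frame of link between -0.02 and 0.02 m and contact force between link and edge above 0.5 N and contact force between link and cradle below 0.05 N), for 0.2 s.
At the end, for the whole second after the job is handed in: The link is released and lies at rest on the fulcrum edge alone (neither stop carries it), right side up, level within 0.035 rad (2 degrees) and along the stand within 0.2 rad (contact force between link and edge above 1 N and contact force between link and stops below 0.05 N and angle between link's own z axis and vertical below 0.035 rad and angle between the x axis of link and the x axis of stand, either way round below 0.2 rad and linear speed of link below 0.02 m/s and angular speed of link below 0.15 rad/s and contact force between link and the fingers below 0.05 N); the robot touches nothing.
It fails at once if the link is pressed on the fulcrum edge with more than 25 N (contact force between link and edge above 25 N).
It fails at once if an end of the link drops to the bench (an eye's underside within 8 mm of it) (height (world z) of any of big_eye, small_eye below 0.008 m).
It fails at once if a bystander on the bench is moved more than 30 mm (distance of any of spanner, socket, screwdriver, oil, jar, tray from where it was at the start of the episode above 0.03 m).
It also fails if it takes over 72 s, if anything falls off the work surface, if the arm or the gripper's body presses on something with over 40 N, if the wrist force passes 120 N, or if a joint passes its speed limit or range.

ROBOT

A 7-joint arm with a two-finger parallel gripper is mounted at the origin on the work surface. World frame = base frame: x ahead of the robot, y to its left, z up, the work surface at z = 0. Lengths are in m, angles in rad, forces in N, time in s.
With the tool pointing down it reaches from about 0.4 to 0.85 m from the base axis. Payload 10.4 kg.
Tool frame: the origin (TCP) lies midway between the tips of the shut fingers; the grasp point (between the pads) lies 19 mm behind it; x points along the fingers, y is the direction in which the jaws open and shut, and the axes are right-handed (so a half turn about x gives the same grasp; the last joint's range is limited). The gripper opens to 87 mm and grips with 3 to 60 N. Pads are 19 mm wide; open, the fingers measure 117 mm over their backs; the gripper's body (75 mm by 190 mm) begins 51 mm behind the grasp point.
Start: joints at [1.133, 0.332, -0.065, 1.46, 0.022, 1.35, -0.088], TCP at [0.252, -0.572, 0.223] pointing down, gripper open.
Joint ranges: [-2.6, 2.6], [-0.5, 2.12], [-1.47, 1.34], [0.16, 2.42], [-1.27, 4.41], [0.06, 2.06], [-2.6, 2.6]. Speed limits (rad/s): [2.22, 2.22, 2.79, 2.79, 3.14, 3.14, 3.14].

INTERFACE

Orientations are given as a unit quaternion [x, y, z, w].
In Python, from bench import r gives the robot as it stands.
- The arm moves only by the shell command python3 -m jog 'ROWS' [OPENING] [FORCE]. ROWS is JSON, a list of rows, each an object with "slide": the shift along the tool's x, y, z in cm, a list of three; "roll": the turn about the tool's x in degrees. A call has 1 to 5 rows; each row is the pose to reach, as a shift and turn from the pose measured when the call began, along the tool's axes at that moment; what a row does not reach only later rows make up. A row lasts 1/12 s, in which the tool goes at most 41.7 mm and 7.16 degrees, less where a joint would pass 70% of its speed; a pose out of reach is approached as far as the arm can. A call with a gripper value outside its range is refused whole. OPENING is the closure, from 0 (fully open) to 1 (shut), set as the call begins (- or left out, the last holds). The fingers move at their own pace and stop on an object; FORCE is the grip in N (left out, the last holds). Time passes only in rows, so rows that repeat a pose let the fingers close. It gives the time, the measured TCP pose, the force and the opening at its end, in the units of the state.
- r.read_state(): the state, without advancing time (a new reading comes with each control period).
- r.camera(name): name is "scene" or "top" or "wrist"; returns the picture (384x512x3 uint8, red, green, blue); there is no depth.
- r.camera_info(name): a dict with "intrinsics" (3x3 intrinsics, pixels), "R" (3x3) and "t" (3): a world point X has camera coordinates R X + t; the wrist camera has in their place "hand_eye" (4x4, takes a point from camera to tool coordinates, whose origin is the TCP and whose axes are the tool frame's). Camera axes: x right, y down, z forward; pixel columns grow to the right and rows downward; lengths in m; the calibration is good to about 2 mm. A picture is of the moment at which its call begins: read the wrist's pose just before it. camera_info takes no time and is no camera call.
- r.close_job(): hands the job in, once; it reports no verdict.
The state is a dict: "time": time; "joint_positions": joint angles; "joint_vel": joint speeds; "joint_torque": joint torques, N m; "ee_pos": TCP position; "eef_rot": TCP orientation; "ft_force": force on the tool from outside, world axes, zero at the start; "torque": the same for the moment, N m; "width": finger opening in m.
Only numpy, scipy, OpenCV 4.12 (cv2) and the standard library are available. Lean on these libraries where they do the work, as an engineer would, in place of code of your own. Each camera call takes 0.05 s, during which the arm holds its last target.

## Working session

There is one attempt and no reset: what is moved stays moved. The work goes in short steps, Python scripts to look and compute and a shell command to move; the robot and the scene stay as the last step left them, time stands still between calls to the robot, and variables do not carry over. Pictures are saved under pics/ and viewed, and the job is handed in when it is done.

```bash
ls; mkdir -p pics
python3 - <<'E'
from bench import r
import cv2
s=r.read_state();print({k:(v if not hasattr(v,'round') else v) for k,v in s.items()})
for n in("scene","top","wrist"):
    i=r.camera(n);cv2.imwrite(f'pics/{n}0.png',cv2.cvtColor(i,cv2.COLOR_RGB2BGR));print(n,r.camera_info(n))
E
```

```text
pics
{'time': 0.0, 'joint_positions': array([ 1.13337741,  0.33290202, -0.0647239 ,  1.46096616,  0.02161884,
        1.34986319, -0.08851173]), 'joint_vel': array([-0.0007894 , -0.00069091,  0.00106429, -0.0003989 , -0.00054115,
       -0.00047441,  0.00074637]), 'joint_torque': array([-1.21139314e-03, -6.23262835e+01,  2.35983945e-02, -3.89901423e+01,
       -6.14860025e-02,  3.97894881e-02,  1.92923376e-04]), 'ee_pos': array([ 0.25173585, -0.57163732,  0.22172331]), 'eef_rot': array([-0.69181772, -0.1461167 ,  0.69208025, -0.14513123]), 'ft_force': array([0.45472716, 0.59706038, 0.40886435]), 'torque': array([-0.00877927,  0.00343787, -0.01386718]), 'width': 0.08721531052106293}
scene {'intrinsics': array([[435.79050233,   0.        , 245.81412153],
       [  0.        , 435.79050233, 190.80740321],
       [  0.        ,   0.        ,   1.        ]]), 'R': array([[ 0.68491627,  0.72829322,  0.02187907],
       [ 0.45634555, -0.40536977, -0.79210106],
       [-0.56801272,  0.55250732, -0.60999772]]), 't': array([-0.30980186, -0.14192599,  1.47056238])}
top {'intrinsics': array([[39
[... 214 characters left out ...]
   [-9.95187042e-01, -1.89496489e-02, -9.61439615e-02],
       [ 9.61660051e-02, -2.53371978e-04, -9.95365277e-01]]), 't': array([-0.00705313,  0.44362748,  1.08223845])}
wrist {'intrinsics': array([[337.81546608,   0.        , 256.99129173],
       [  0.        , 337.81546608, 194.31811534],
       [  0.        ,   0.        ,   1.        ]]), 'hand_eye': array([[ 5.37030564e-04, -2.70460007e-01,  9.62731061e-01,
        -1.63877089e-01],
       [ 9.99999490e-01, -6.78599859e-04, -7.48458673e-04,
         9.74000487e-04],
       [ 8.55737300e-04,  9.62730972e-01,  2.70459504e-01,
        -7.38343290e-02],
       [ 0.00000000e+00,  0.00000000e+00,  0.00000000e+00,
         1.00000000e+00]])}
```

View pics/scene0.png

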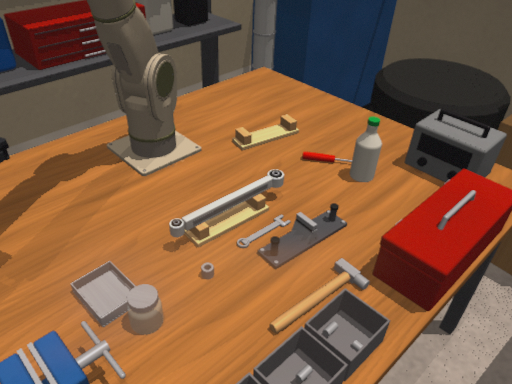

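View pics/top0.png

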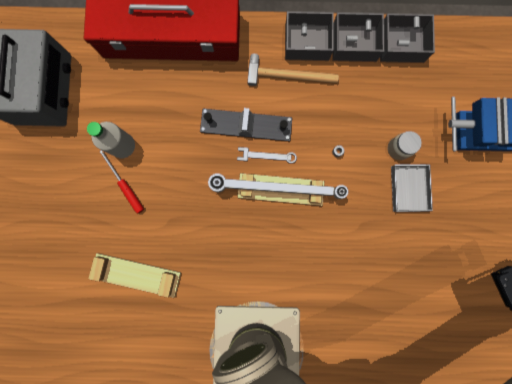

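View pics/wrist0.png

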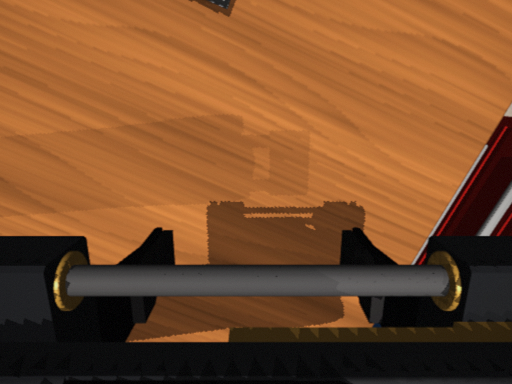

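Scene: link lies on a cradle, big eye at scene (276,178) and small eye at (177,225). In the top view the link runs from (217,183) to (342,191), and the stand is at (246,124). Cradle look-alikes in the top view are (281,190), which holds the link, and (135,275), which is empty and to the robot's left. Image right is -y, so I choose the one at (281,190). The close crop checks this.

Run:
```python
import cv2,numpy as np
a=cv2.imread('pics/top0.png')[95:220,190:370];b=cv2.imread('pics/scene0.png')[160:275,160:360]
cv2.imwrite('pics/ct.png',cv2.resize(a,None,fx=4,fy=4,interpolation=cv2.INTER_CUBIC))
cv2.imwrite('pics/cs.png',cv2.resize(b,None,fx=4,fy=4,interpolation=cv2.INTER_CUBIC))
```

```text
(no output)
```

View pics/ct.png

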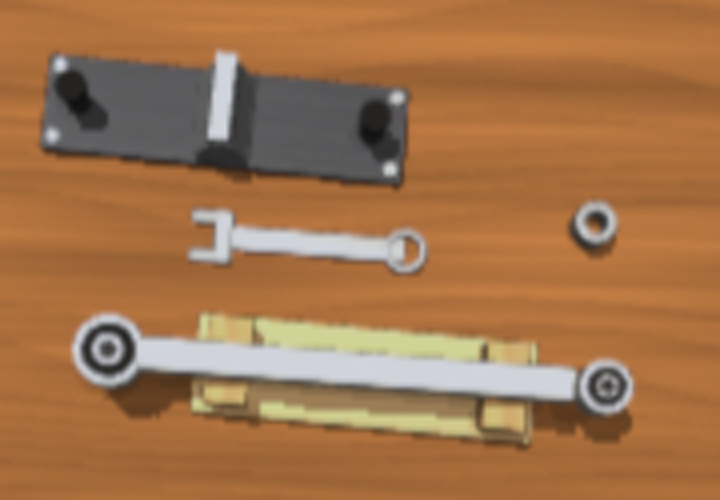

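View pics/cs.png

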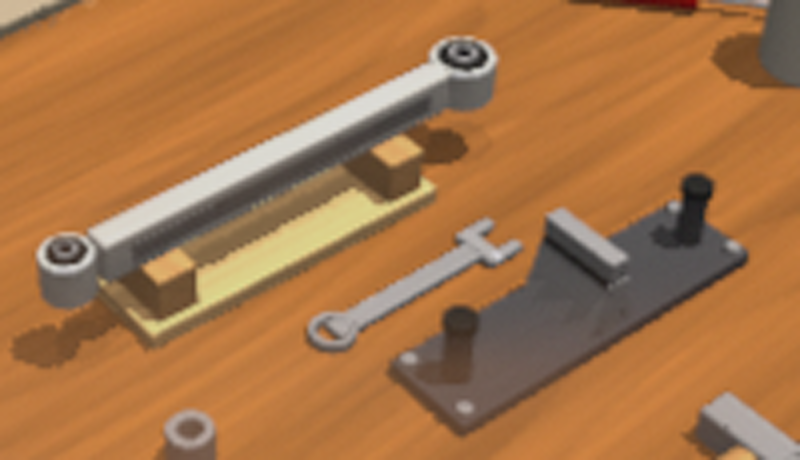

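```bash
cat > h.py <<'E'
import numpy as np,cv2
from bench import r
def P(n):
    c=r.camera_info(n);return c['intrinsics']@np.c_[c['R'],c['t']]
def tri(pt,ps):
    X=cv2.triangulatePoints(P('top'),P('scene'),np.array(pt,float).reshape(2,1),np.array(ps,float).reshape(2,1));return (X[:3]/X[3]).ravel()
def ray(n,p,z,ee=None):
    c=r.camera_info(n);d=np.linalg.solve(c['intrinsics'],[p[0],p[1],1.])
    o=-c['R'].T@c['t'];d=c['R'].T@d
    return o+d*(z-o[2])/d[2]
def ct(u,v):return ((u+.5)/4-.5+190,(v+.5)/4-.5+95)
def cs(u,v):return ((u+.5)/4-.5+160,(v+.5)/4-.5+160)
E
python3 - <<'E'
from h import *
np.set_printoptions(precision=4,suppress=True)
for n,a,b in [('big',(108,349),(463,53)),('small',(606,386),(67,248)),('edge',(222,95),(587,237)),('stopL',(71,84),(696,185)),('stopR',(376,115),(460,318))]:
    print(n,tri(ct(*a),cs(*b)))
for n,p,z in [('big',(108,349),.082),('small',(606,386),.082),('edge far',(227,52),.07),('edge near',(217,139),.07)]: print(n,ray('top',ct(*p),z))
for n,p,z in [('big',(463,53),.082),('small',(67,248),.082)]: print(n,ray('scene',cs(*p),z))
t=cv2.imread('pics/top0.png')
g=(t.min(2)>150).astype(np.uint8)
k,l,st,ce=cv2.connectedComponentsWithStats(g)
for i in range(1,k):
    if st[i,4]>30 and 190<ce[i][0]<370 and 95<ce[i][1]<220:
        m=np.argwhere(l==i)[:,::-1].astype(np.float32);print(ce[i],st[i],cv2.minAreaRect(m), [ray('top',ce[i],z) for z in(.07,)])
E
```

```text
big [0.4499 0.1127 0.0859]
small [ 0.4317 -0.215   0.0855]
edge [0.6263 0.0421 0.0709]
stopL [0.6343 0.1456 0.0613]
stopR [ 0.617  -0.0629  0.0617]
big [0.4497 0.1124 0.082 ]
small [ 0.4314 -0.2165  0.082 ]
edge far [0.6558 0.0387 0.07  ]
edge near [0.5953 0.0441 0.07  ]
big [0.4467 0.1176 0.082 ]
small [ 0.4289 -0.2123  0.082 ]
[245.0455 118.5   ] [242 108   7  22 110] ((245.0548858642578, 118.50608825683594), (4.858987808227539, 21.534149169921875), 6.34019136428833) [array([0.6255, 0.0416, 0.07  ])]
[338.5 150. ] [334 146  10   9  42] ((338.5, 150.0), (8.0, 9.0), 90.0) [array([ 0.5436, -0.2121,  0.07  ])]
[265.1246 155.3708] [238 148  58  15 329] ((266.4465637207031, 154.90863037109375), (57.60630798339844, 11.509515762329102), 3.3664603233337402) [array([ 0.5252, -0.0146,  0.07  ])]
[273.4404 185.9707] [208 174 126  21 990] ((270.5738525390625, 183.9141387939453), (125.2755126953125, 16.23761749267578), 2.02732253074646) [array([ 0.4429, -0.0383,  0.07  ])]
[340.7544 190.6667] [335 185  13  13  57] ((341.0, 191.0), (12.0, 12.0), 90.0) [array([ 0.4337, -0.218 ,  0.07  ])]
```

```bash
cat >> h.py <<'E'
from scipy.spatial.transform import Rotation as R
np.set_printoptions(precision=4,suppress=True)
def go(target,ydeg):
    """slide cm in tool axes and roll deg to put TCP at target, tool y axis heading ydeg (mod 180) in the xy plane"""
    s=r.read_state();M=R.from_quat(s['eef_rot']).as_matrix()
    d=M.T@(np.array(target)-s['ee_pos'])*100
    cur=np.degrees(np.arctan2(M[1,1],M[0,1]))
    e=(ydeg-cur+90)%180-90   # world ccw turn
    print('t',s['time'],'pos',s['ee_pos'],'xaxis',M[:,0],'yhead',cur,'slide',d,'roll',-e, 'F',s['ft_force'],'T',s['torque'],'w',s['width'])
E
python3 -c "
from h import *
go([.441,-.051,.15],-3.2)
print(R.from_quat(r.read_state()['eef_rot']).as_matrix())"
```

```text
t 0.15 pos [ 0.2518 -0.5717  0.2219] xaxis [-0.0005  0.001  -1.    ] yhead -66.23282305069047 slide [  7.2354 -40.0228 -38.307 ] roll -63.03282305069047 F [ 0.2193 -0.7076  0.4102] T [-0.0105 -0.0046  0.0277] w 0.08652090661366565
[[-0.0005  0.403  -0.9152]
 [ 0.001  -0.9152 -0.403 ]
 [-1.     -0.0011  0.0001]]
```

```bash
python3 -m jog '[{"slide":[0,-2.5,-2.4],"roll":-5},{"slide":[0,-5,-5],"roll":-10},{"slide":[0,-8,-7.5],"roll":-16},{"slide":[0,-10.5,-10],"roll":-22},{"slide":[0,-13,-12.5],"roll":-28}]' 0; python3 -c "
from h import *
go([.441,-.051,.15],-3.2)"
```

```text
time: 0.57
ee_pos: [0.3139, -0.4005, 0.2219]
eef_rot: [-0.635, -0.311, 0.635, -0.31]
ft_force: [0.2, 0.0, -0.2]
width: 0.0871
t 0.5667 pos [ 0.3139 -0.4005  0.2219] xaxis [-0.0009  0.001  -1.    ] yhead -37.93514392282781 slide [  7.2085 -11.458  -35.3778] roll -34.7351439228278 F [ 0.1937  0.0172 -0.1542] T [-0.0236 -0.1543 -0.0556] w 0.08708829190306902
```

```bash
python3 -m jog '[{"slide":[0,-1.2,-3.5],"roll":-6},{"slide":[0,-2.4,-7],"roll":-12},{"slide":[0,-3.6,-11],"roll":-18},{"slide":[0,-4.8,-15],"roll":-24},{"slide":[0,-6,-18.5],"roll":-30}]' 0; python3 -c "
from h import *
go([.441,-.051,.15],-3.2)"
```

```text
time: 0.98
ee_pos: [0.3808, -0.2153, 0.222]
eef_rot: [-0.532, -0.466, 0.532, -0.465]
ft_force: [0.8, -0.7, 0.7]
width: 0.0871
t 0.9833 pos [ 0.3808 -0.2153  0.222 ] xaxis [-0.0008  0.0007 -1.    ] yhead -7.599659622811815 slide [  7.2036   3.8001 -17.0728] roll -4.399659622811811 F [ 0.8084 -0.7208  0.7133] T [-0.0091 -0.2023 -0.0281] w 0.08705501419231067
```

```bash
python3 -m jog '[{"slide":[0,0.8,-3.5],"roll":-1},{"slide":[0,1.6,-7],"roll":-2},{"slide":[0,2.4,-11],"roll":-3},{"slide":[2,3.2,-14.5],"roll":-4},{"slide":[4,3.8,-17],"roll":-4.4}]' 0;  python3 -m jog '[{"slide":[0,0,0]},{"slide":[0,0,0]}]' 0;python3 - <<'E'
from h import *
go([.441,-.051,.15],-3.2)
i=r.camera('wrist');cv2.imwrite('pics/w1.png',i[:,:,::-1])
E
```

```text
time: 1.4
ee_pos: [0.4422, -0.0484, 0.1826]
eef_rot: [0.514, 0.486, -0.512, 0.487]
ft_force: [0.7, -0.1, -0.7]
width: 0.087
t 1.4 pos [ 0.4422 -0.0484  0.1826] xaxis [ 0.0023  0.0003 -1.    ] yhead -2.9966098859507415 slide [ 3.2562 -0.1155  0.2686] roll 0.203390114049256 F [ 0.6906 -0.056  -0.7127] T [-0.0456 -0.104   0.0406] w 0.08698331254288988invalid input at $[0]: expected keys slide, roll
```

View pics/w1.png

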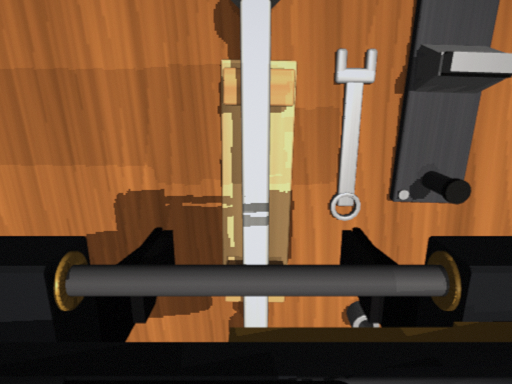

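Wrist view: the bar lies at column ~256, centred between the fingers (130 to 380) and running straight up the picture. The spanner at (345,130) and stand at (450,100) are clear. Descending.

```bash
python3 -m jog '[{"slide":[3,-0.1,0.2],"roll":0.2},{"slide":[6,-0.1,0.2],"roll":0.2},{"slide":[9,-0.1,0.2],"roll":0.2},{"slide":[11,-0.1,0.2],"roll":0.2},{"slide":[12.6,-0.1,0.2],"roll":0.2}]' 0; python3 -c "
from h import *
go([.441,-.051,.056],-3.2)"
```

```text
time: 1.87
ee_pos: [0.4385, -0.0458, 0.0504]
eef_rot: [-0.512, -0.489, 0.513, -0.485]
ft_force: [0.6, -0.9, -0.1]
width: 0.087
t 1.8667 pos [ 0.4385 -0.0458  0.0504] xaxis [-0.0048  0.0035 -1.    ] yhead -2.950059565292754 slide [-0.5623  0.2709  0.5034] roll 0.24994043470724137 F [ 0.5514 -0.9433 -0.1376] T [-0.041  -0.1236 -0.0582] w 0.08703201899780914
```

```bash
python3 -m jog '[{"slide":[-0.6,0.2,0.5],"roll":0.2},{"slide":[-0.6,0.2,0.5],"roll":0.2},{"slide":[-0.6,0.2,0.5],"roll":0.2}]' 0; python3 -c "
from h import *
go([.441,-.051,.056],-3.2)"
```

```text
time: 2.12
ee_pos: [0.4412, -0.0514, 0.0577]
eef_rot: [-0.514, -0.487, 0.514, -0.484]
ft_force: [0.5, -0.5, -0.1]
width: 0.0869
t 2.1167 pos [ 0.4412 -0.0514  0.0577] xaxis [-0.0032  0.0033 -1.    ] yhead -3.196746398166131 slide [ 0.1675 -0.0245 -0.0384] roll 0.0032536018338760186 F [ 0.4918 -0.4558 -0.1158] T [-0.0376 -0.1584 -0.0444] w 0.08688428549034352
```

```bash
python3 -m jog '[{"slide":[0.1,0,0],"roll":0},{"slide":[0.1,0,0],"roll":0},{"slide":[0.1,0,0],"roll":0},{"slide":[0.1,0,0],"roll":0},{"slide":[0.1,0,0],"roll":0}]' 1 55;python3 -m jog '[{"slide":[0,0,0],"roll":0},{"slide":[0,0,0],"roll":0},{"slide":[0,0,0],"roll":0},{"slide":[0,0,0],"roll":0},{"slide":[0,0,0],"roll":0}]';  python3 -c "
from h import *
go([.441,-.051,.056],-3.2)"
```

```text
time: 2.53
ee_pos: [0.4413, -0.0514, 0.0569]
eef_rot: [0.514, 0.487, -0.514, 0.484]
ft_force: [0.3, 0.5, 0.4]
width: 0.0617
time: 2.95
ee_pos: [0.4413, -0.0514, 0.0569]
eef_rot: [-0.514, -0.487, 0.514, -0.484]
ft_force: [0.3, -0.5, -0.9]
width: 0.0283
t 2.95 pos [ 0.4413 -0.0514  0.0569] xaxis [-0.0029  0.0031 -1.    ] yhead -3.193171831933367 slide [ 0.0864 -0.028  -0.0394] roll 0.006828168066633111 F [ 0.3489 -0.5448 -0.8856] T [-0.0179 -0.053  -0.0694] w 0.028281502110285857
```

```bash
python3 -m jog '[{"slide":[0,0,0],"roll":0},{"slide":[0,0,0],"roll":0},{"slide":[0,0,0],"roll":0},{"slide":[0,0,0],"roll":0}]';python3 -m jog '[{"slide":[-0.5,0,0],"roll":0},{"slide":[-1,0,0],"roll":0},{"slide":[-1.5,0,0],"roll":0},{"slide":[-1.5,0,0],"roll":0},{"slide":[-1.5,0,0],"roll":0}]';  python3 - <<'E'
from h import *
go([.441,-.051,.056],-3.2)
for n in('scene','top'):
  i=r.camera(n);cv2.imwrite(f'pics/{n}2.png',i[:,:,::-1])
go([.441,-.051,.056],-3.2)
E
```

```text
time: 3.28
ee_pos: [0.4412, -0.0514, 0.0569]
eef_rot: [-0.514, -0.487, 0.514, -0.484]
ft_force: [-1.2, -0.6, 0.5]
width: 0.0219
time: 3.7
ee_pos: [0.4414, -0.0516, 0.0721]
eef_rot: [0.514, 0.487, -0.514, 0.485]
ft_force: [-0.4, -0.1, -5.3]
width: 0.0214
t 3.7 pos [ 0.4414 -0.0516  0.0721] xaxis [-0.0025  0.0027 -1.    ] yhead -3.195238357778581 slide [ 1.6147 -0.0373 -0.052 ] roll 0.004761642221424722 F [-0.4208 -0.1424 -5.3291] T [-0.329  -0.0325  0.0912] w 0.02141466192040295
t 3.8 pos [ 0.4411 -0.0515  0.0717] xaxis [-0.0033  0.003  -1.    ] yhead -3.190018549800188 slide [ 1.5713 -0.0047 -0.0447] roll 0.009981450199816777 F [ 0.1004 -0.4382 -7.1398] T [-0.3263 -0.0981  0.0331] w 0.021823247975207495
```

View pics/scene2.png

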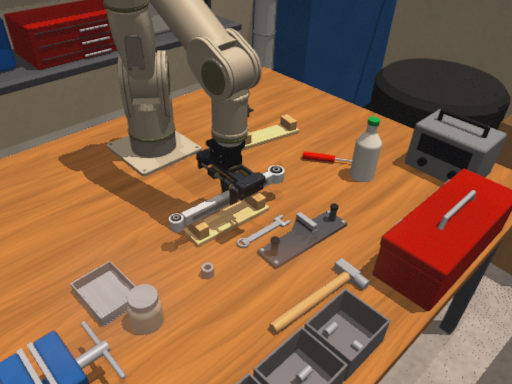

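```bash
python3 -m jog '[{"slide":[-1.5,0,0],"roll":0},{"slide":[-3,0,0],"roll":0},{"slide":[-4.5,0,0],"roll":0},{"slide":[-5.5,0,0],"roll":0},{"slide":[-5.5,0,0],"roll":0}]';  python3 -m jog '[{"slide":[0,0,0],"roll":0},{"slide":[0,0,0],"roll":0},{"slide":[0,0,0],"roll":0},{"slide":[0,0,0],"roll":0}]';python3 - <<'E'
from h import *
go([.441,-.051,.056],-3.2)
for n in('scene','top'):
  i=r.camera(n);cv2.imwrite(f'pics/{n}3.png',i[:,:,::-1])
  s=r.read_state();print(s['ft_force'],s['torque'])
i=cv2.imread('pics/scene3.png')[130:260,140:320];cv2.imwrite('pics/c3.png',cv2.resize(i,None,fx=4,fy=4,interpolation=cv2.INTER_CUBIC))
E
```

```text
time: 4.22
ee_pos: [0.4424, -0.0518, 0.1284]
eef_rot: [0.514, 0.486, -0.513, 0.485]
ft_force: [0.9, 0.5, -7.0]
width: 0.0215
time: 4.55
ee_pos: [0.4419, -0.0517, 0.1277]
eef_rot: [0.514, 0.487, -0.514, 0.485]
ft_force: [-0.1, -1.9, -6.8]
width: 0.0218
t 4.55 pos [ 0.4419 -0.0517  0.1277] xaxis [-0.0016  0.0024 -1.    ] yhead -3.1917527124476712 slide [ 7.168  -0.0847 -0.0498] roll 0.008247287552322291 F [-0.0532 -1.8548 -6.7943] T [-0.3036 -0.0563  0.0037] w 0.021835800227919804
[-0.3769  0.2843 -5.6983] [-0.2654 -0.0963 -0.0113]
[ 0.2293  0.322  -6.4747] [-0.3085 -0.0701 -0.0188]
```

View pics/c3.png

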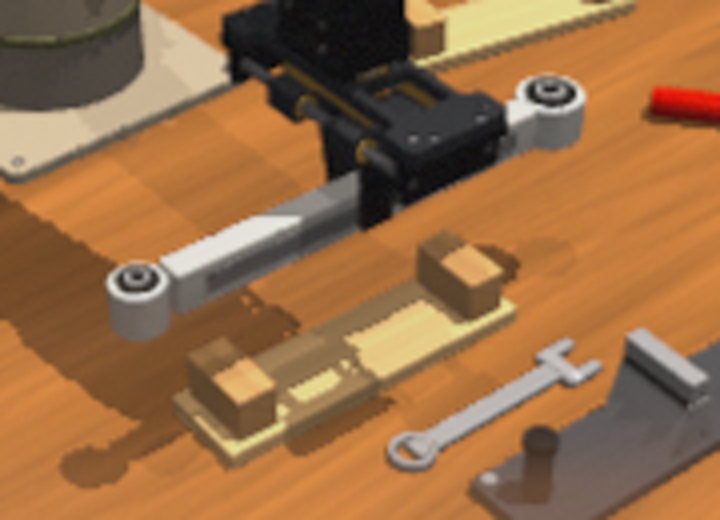

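The link is off the cradle and hangs from the middle. The eyes are at crop (549,92) and (138,281). Checking its tilt from both views.

Run:
```python
import cv2
i=cv2.imread('pics/top3.png')[150:230,190:370];cv2.imwrite('pics/c3t.png',cv2.resize(i,None,fx=4,fy=4,interpolation=cv2.INTER_CUBIC))
```

```text
(no output)
```

View pics/c3t.png

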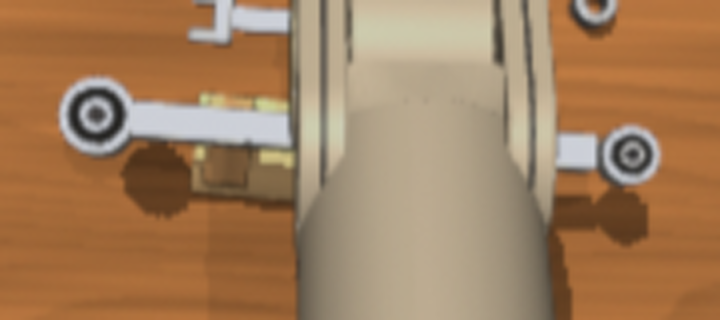

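Run:
```python
from h import *
f=lambda u,v,a,b:((u+.5)/4-.5+a,(v+.5)/4-.5+b)
b=tri(f(97,115,190,150),f(549,92,140,130));s=tri(f(632,154,190,150),f(138,281,140,130))
print(b,s,np.linalg.norm(b-s),np.degrees(np.arcsin((b-s)[2]/.33)),(b+s)/2)
```

```text
[0.4508 0.1121 0.1539] [ 0.4333 -0.2163  0.1546] 0.3288178027810144 -0.12342555508604043 [ 0.442  -0.0521  0.1543]
```

```bash
python3 -c "
from h import *
go([.6258,.042,.1277],-4.9)"
```

```text
t 4.65 pos [ 0.4421 -0.0517  0.1279] xaxis [-0.0013  0.0024 -1.    ] yhead -3.193316722698216 slide [  0.0163  17.8219 -10.3807] roll 1.706683277301778 F [ 0.2293  0.322  -6.4747] T [-0.3085 -0.0701 -0.0188] w 0.021501480567235068
```

```bash
python3 -m jog '[{"slide":[0,1,-0.6],"roll":0.1},{"slide":[0,3,-1.8],"roll":0.3},{"slide":[0,5.5,-3.2],"roll":0.6},{"slide":[0,8,-4.7],"roll":0.8},{"slide":[0,10.5,-6.2],"roll":1}]';python3 -m jog '[{"slide":[0,2.5,-1.4],"roll":0.2},{"slide":[0,4.5,-2.6],"roll":0.5},{"slide":[0,6,-3.5],"roll":0.7},{"slide":[0,6.8,-4],"roll":0.7},{"slide":[0,7,-4.1],"roll":0.7}]';python3 -c "
from h import *
go([.6258,.042,.1277],-4.9)"
```

```text
time: 5.07
ee_pos: [0.5514, 0.0045, 0.1274]
eef_rot: [0.518, 0.482, -0.518, 0.48]
ft_force: [0.7, 0.4, -6.0]
width: 0.0212
time: 5.48
ee_pos: [0.6248, 0.0413, 0.1264]
eef_rot: [0.521, 0.48, -0.521, 0.477]
ft_force: [-0.9, -0.1, -6.4]
width: 0.0214
t 5.4833 pos [0.6248 0.0413 0.1264] xaxis [-0.0029  0.0033 -1.    ] yhead -4.907224573868378 slide [-0.1273  0.0929 -0.0762] roll -0.0072245738683704985 F [-0.8715 -0.1411 -6.3917] T [-0.362  -0.0508 -0.0583] w 0.021432648039223862
```

Settle, average the force and torque readings, and look.

```bash
python3 -m jog '[{"slide":[0,0.1,-0.1],"roll":0},{"slide":[0,0.1,-0.1],"roll":0},{"slide":[0,0.1,-0.1],"roll":0}]';python3 - <<'E'
from h import *
go([.6258,.042,.1277],-4.9)
F=[];T=[]
for k in range(10):
  i=r.camera('scene' if k<5 else 'top')
  if k in(4,9): cv2.imwrite(f'pics/{"scene" if k<5 else "top"}4.png',i[:,:,::-1])
  s=r.read_state();F.append(s['ft_force']);T.append(s['torque'])
F=np.mean(F,0);T=np.mean(T,0);print(F,T,T[0]/F[2])
i=cv2.imread('pics/scene4.png')[130:270,190:380];cv2.imwrite('pics/c4.png',cv2.resize(i,None,fx=4,fy=4,interpolation=cv2.INTER_CUBIC))
i=cv2.imread('pics/top4.png')[70:170,170:350];cv2.imwrite('pics/c4t.png',cv2.resize(i,None,fx=4,fy=4,interpolation=cv2.INTER_CUBIC))
E
```

```text
time: 5.73
ee_pos: [0.6252, 0.0415, 0.1263]
eef_rot: [-0.521, -0.48, 0.521, -0.476]
ft_force: [-0.5, 0.3, -6.0]
width: 0.0216
t 5.7333 pos [0.6252 0.0415 0.1263] xaxis [-0.0035  0.0028 -1.    ] yhead -4.936664892909262 slide [-0.1371  0.0521 -0.0537] roll -0.036664892909257674 F [-0.461   0.3472 -6.0158] T [-0.2597 -0.0666  0.0126] w 0.02161940252453138
[-0.2299 -0.0155 -6.3419] [-0.3232 -0.0523 -0.0118] 0.05096621260740863
```

View pics/c4.png

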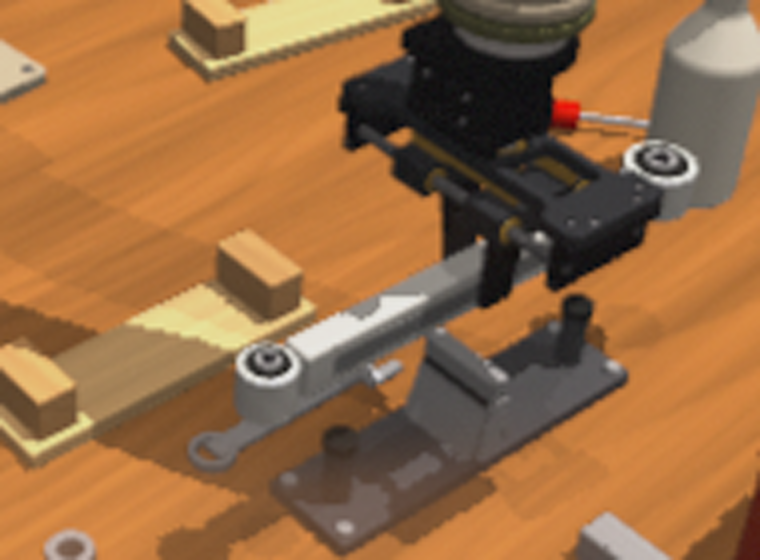

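View pics/c4t.png

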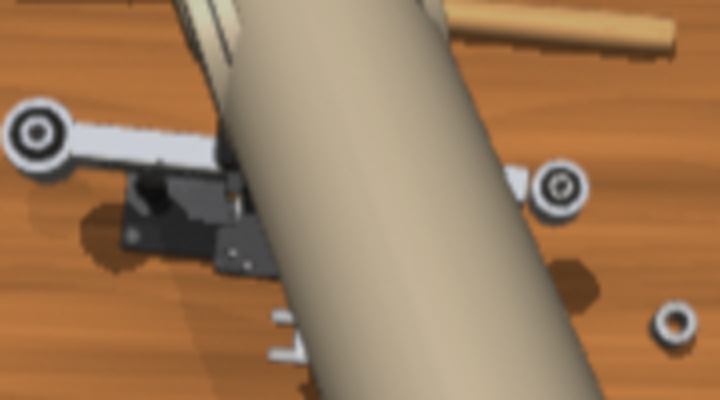

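Hanging above the stand, the balance point reads 41 to 51 mm toward the big eye. Eyes are at scene crop (660,157) and (268,360). Now lowering, checking tilt first.

```bash
python3 - <<'E'
from h import *
f=lambda u,v,a,b:((u+.5)/4-.5+a,(v+.5)/4-.5+b)
b=tri(f(38,132,170,70),f(660,157,190,130));s=tri(f(560,185,170,70),f(268,361,190,130))
print(b,s,np.linalg.norm(b-s),np.degrees(np.arcsin((b-s)[2]/.33)),(b+s)/2,np.degrees(np.arctan2(*(b-s)[:2])))
E
python3 -m jog '[{"slide":[1.2,0.05,-0.05],"roll":0},{"slide":[2.4,0.05,-0.05],"roll":0},{"slide":[3.4,0.05,-0.05],"roll":0},{"slide":[4.2,0.05,-0.05],"roll":0},{"slide":[4.2,0.05,-0.05],"roll":0}]';python3 -c "
from h import *
go([.6258,.042,.077],-4.9)"
```

```text
[0.6396 0.2044 0.1561] [ 0.6121 -0.1225  0.1552] 0.3279902334326043 0.1461448389987957 [0.6258 0.0409 0.1557] 4.808762906126429
time: 6.65
ee_pos: [0.6247, 0.0425, 0.0815]
eef_rot: [-0.52, -0.481, 0.522, -0.476]
ft_force: [-0.6, 1.0, -6.1]
width: 0.0216
t 6.65 pos [0.6247 0.0425 0.0815] xaxis [-0.007   0.0031 -1.    ] yhead -4.901138106274542 slide [0.4472 0.1193 0.0391] roll -0.0011381062745385861 F [-0.6396  0.999  -6.0777] T [-0.3181  0.0026  0.0184] w 0.0215536648484479
```

```bash
python3 -m jog '[{"slide":[0.1,0.1,0],"roll":0},{"slide":[0.2,0.1,0],"roll":0},{"slide":[0.3,0.1,0],"roll":0},{"slide":[0.3,0.1,0],"roll":0}]';python3 -m jog '[{"slide":[0.05,0,0],"roll":0},{"slide":[0.05,0,0],"roll":0}]'
```

```text
time: 6.98
ee_pos: [0.6259, 0.0425, 0.0787]
eef_rot: [-0.52, -0.481, 0.522, -0.476]
ft_force: [0.3, 0.3, -5.3]
width: 0.0213
time: 7.15
ee_pos: [0.6261, 0.0425, 0.0785]
eef_rot: [-0.52, -0.48, 0.522, -0.476]
ft_force: [0.6, 0.7, -7.2]
width: 0.0212
```

```bash
for k in 1 2 ; do python3 -m jog '[{"slide":[0.1,0,0],"roll":0},{"slide":[0.1,0,0],"roll":0},{"slide":[0.1,0,0],"roll":0}]'; done
```

```text
time: 7.4
ee_pos: [0.6261, 0.0425, 0.0775]
eef_rot: [-0.52, -0.48, 0.522, -0.476]
ft_force: [-0.4, 0.5, -6.2]
width: 0.0216
time: 7.65
ee_pos: [0.6262, 0.0425, 0.077]
eef_rot: [-0.52, -0.48, 0.522, -0.476]
ft_force: [-1.7, -0.2, -1.8]
width: 0.022
```

```bash
python3 -m jog '[{"slide":[0,0,0],"roll":0},{"slide":[0,0,0],"roll":0},{"slide":[0,0,0],"roll":0},{"slide":[0,0,0],"roll":0},{"slide":[0,0,0],"roll":0}]';python3 - <<'E'
from h import *
F=[];T=[]
for k in range(4):
  i=r.camera('scene')
  s=r.read_state();F.append(s['ft_force']);T.append(s['torque'])
cv2.imwrite('pics/scene5.png',i[:,:,::-1]);print(np.mean(F,0),np.mean(T,0),s['ee_pos'])
i=i[130:270,190:380,::-1];cv2.imwrite('pics/c5.png',cv2.resize(i,None,fx=4,fy=4,interpolation=cv2.INTER_CUBIC))
E
```

```text
time: 8.07
ee_pos: [0.6263, 0.0426, 0.077]
eef_rot: [-0.52, -0.48, 0.522, -0.476]
ft_force: [-0.6, 1.0, -3.9]
width: 0.0217
[-0.8291 -0.3191 -3.12  ] [-0.319   0.0442  0.0093] [0.6263 0.0426 0.077 ]
```

View pics/c5.png

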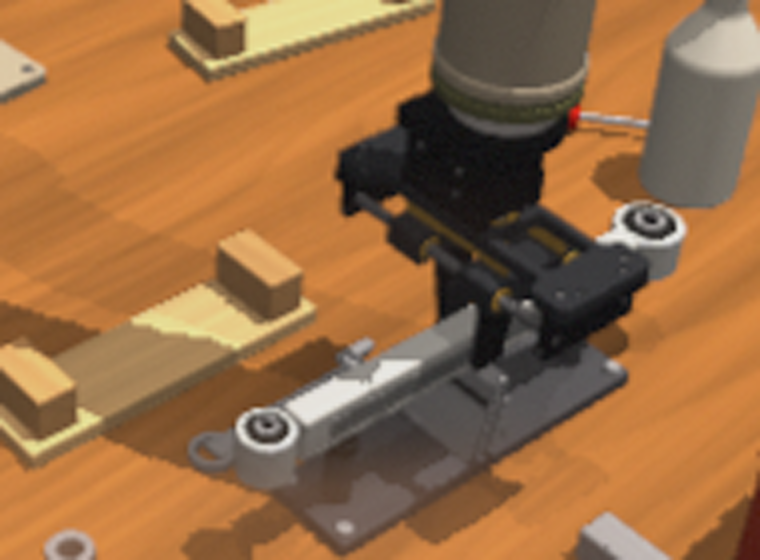

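The link lies at its middle on the edge, eyes at crop (650,220) and (268,428), with the edge carrying about 3 N. Now sliding it about 45 mm toward the small-eye side.

```bash
python3 -m jog '[{"slide":[-0.02,0,0.4],"roll":0},{"slide":[-0.02,0,1],"roll":0},{"slide":[-0.02,0,1.6],"roll":0},{"slide":[-0.02,0,2.2],"roll":0},{"slide":[-0.02,0,2.4],"roll":0}]';python3 -c "
from h import *
go([.6263-.0039,.0426-.0448,.077],-4.9)"
```

```text
time: 8.68
ee_pos: [0.6244, 0.0167, 0.0772]
eef_rot: [-0.521, -0.48, 0.522, -0.476]
ft_force: [0.2, 0.4, -5.1]
width: 0.0217
t 8.6833 pos [0.6244 0.0167 0.0772] xaxis [-0.0051  0.0025 -1.    ] yhead -5.008881766378009 slide [ 0.0114 -0.0302  1.9035] roll -0.10888176637800484 F [ 0.175   0.418  -5.1214] T [-0.0824 -0.1477  0.0207] w 0.021697987278254144
```

```bash
python3 -m jog '[{"slide":[0,0,0.5],"roll":0},{"slide":[0,0,1],"roll":0},{"slide":[0,0,1.5],"roll":0},{"slide":[0,0,1.8],"roll":0},{"slide":[0,0,1.9],"roll":0}]';python3 - <<'E'
from h import *
F=[];T=[]
for k in range(4):
  i=r.camera('scene')
  s=r.read_state();F.append(s['ft_force']);T.append(s['torque'])
cv2.imwrite('pics/scene6.png',i[:,:,::-1]);print(np.mean(F,0),np.mean(T,0),s['ee_pos'])
i=i[130:270,190:380,::-1];cv2.imwrite('pics/c6.png',cv2.resize(i,None,fx=4,fy=4,interpolation=cv2.INTER_CUBIC))
E
```

```text
time: 9.1
ee_pos: [0.6228, -0.003, 0.0772]
eef_rot: [-0.521, -0.479, 0.522, -0.476]
ft_force: [0.7, 1.3, -3.9]
width: 0.0218
[-0.0267 -1.185  -3.0442] [-0.5175 -0.109  -0.0068] [ 0.6228 -0.0026  0.0772]
```

View pics/c6.png

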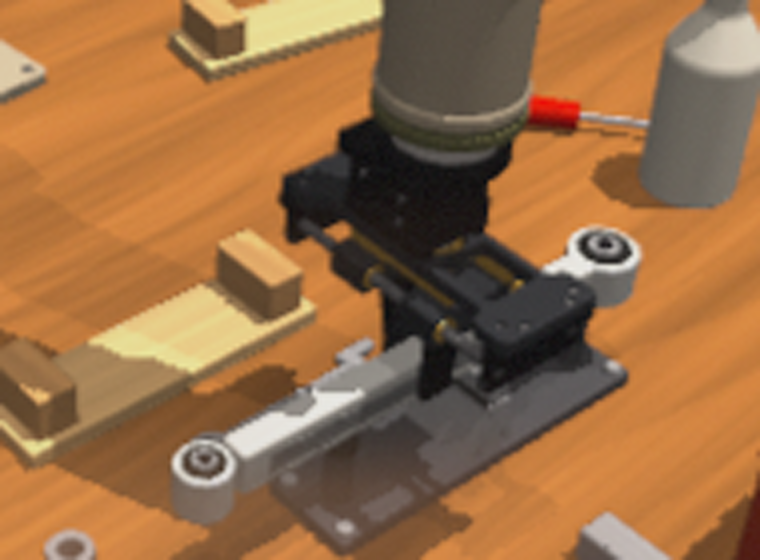

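```bash
python3 -m jog '[{"slide":[0.05,0,0],"roll":0},{"slide":[0.05,0,0],"roll":0},{"slide":[0.05,0,0],"roll":0},{"slide":[0.05,0,0],"roll":0}]'; python3 -m jog '[{"slide":[0,0,0],"roll":0},{"slide":[0,0,0],"roll":0},{"slide":[0,0,0],"roll":0},{"slide":[0,0,0],"roll":0},{"slide":[0,0,0],"roll":0}]' 0.65;python3 - <<'E'
from h import *
F=[];T=[]
for k in range(6):
  i=r.camera('scene')
  s=r.read_state();F.append(s['ft_force']);T.append(s['torque'])
cv2.imwrite('pics/scene7.png',i[:,:,::-1]);print(np.mean(F,0),np.mean(T,0),s['ee_pos'],s['width'])
i=i[130:270,190:380,::-1];cv2.imwrite('pics/c7.png',cv2.resize(i,None,fx=4,fy=4,interpolation=cv2.INTER_CUBIC))
E
```

```text
time: 9.63
ee_pos: [0.6229, -0.0027, 0.077]
eef_rot: [-0.521, -0.479, 0.522, -0.476]
ft_force: [-1.4, -2.0, 2.8]
width: 0.0217
time: 10.05
ee_pos: [0.623, -0.0024, 0.077]
eef_rot: [-0.521, -0.479, 0.522, -0.476]
ft_force: [0.0, -0.1, 0.7]
width: 0.03
[-0.0797  0.6356  0.0388] [-0.0288 -0.0754  0.0155] [ 0.6229 -0.0027  0.077 ] 0.030385280618348647
```

View pics/c7.png

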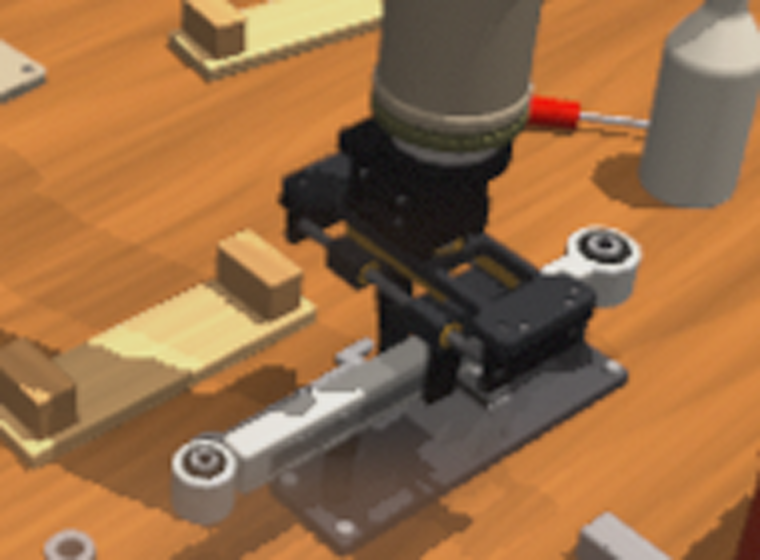

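Fingers are open 30 mm and the eyes haven't moved, still at (604,245) and (204,459). Opening wide and backing straight up.

```bash
python3 -m jog '[{"slide":[0,0,0],"roll":0},{"slide":[0,0,0],"roll":0},{"slide":[0,0,0],"roll":0},{"slide":[0,0,0],"roll":0},{"slide":[0,0,0],"roll":0}]' 0; python3 -m jog '[{"slide":[-0.5,0,0],"roll":0},{"slide":[-1.5,0,0],"roll":0},{"slide":[-3,0,0],"roll":0},{"slide":[-5,0,0],"roll":0},{"slide":[-7,0,0],"roll":0}]';python3 -m jog '[{"slide":[-2.5,0,0],"roll":0},{"slide":[-5,0,0],"roll":0},{"slide":[-7,0,0],"roll":0},{"slide":[-7.5,0,0],"roll":0},{"slide":[-7.5,0,0],"roll":0}]';python3 - <<'E'
from h import *
for n in('scene','top'):
  i=r.camera(n);cv2.imwrite(f'pics/{n}8.png',i[:,:,::-1])
i=cv2.imread('pics/scene8.png')[130:270,190:380];cv2.imwrite('pics/c8.png',cv2.resize(i,None,fx=4,fy=4,interpolation=cv2.INTER_CUBIC))
i=cv2.imread('pics/top8.png')[70:170,170:350];cv2.imwrite('pics/c8t.png',cv2.resize(i,None,fx=4,fy=4,interpolation=cv2.INTER_CUBIC))
E
```

```text
time: 10.77
ee_pos: [0.6229, -0.0027, 0.077]
eef_rot: [-0.521, -0.479, 0.522, -0.476]
ft_force: [-1.1, -0.2, -1.0]
width: 0.0561
time: 11.18
ee_pos: [0.6231, -0.0027, 0.1485]
eef_rot: [-0.521, -0.479, 0.522, -0.476]
ft_force: [0.6, 0.1, -0.5]
width: 0.0843
time: 11.6
ee_pos: [0.6244, -0.0025, 0.2261]
eef_rot: [0.521, 0.478, -0.521, 0.477]
ft_force: [-1.0, 0.1, -0.2]
width: 0.0867
```

View pics/c8.png

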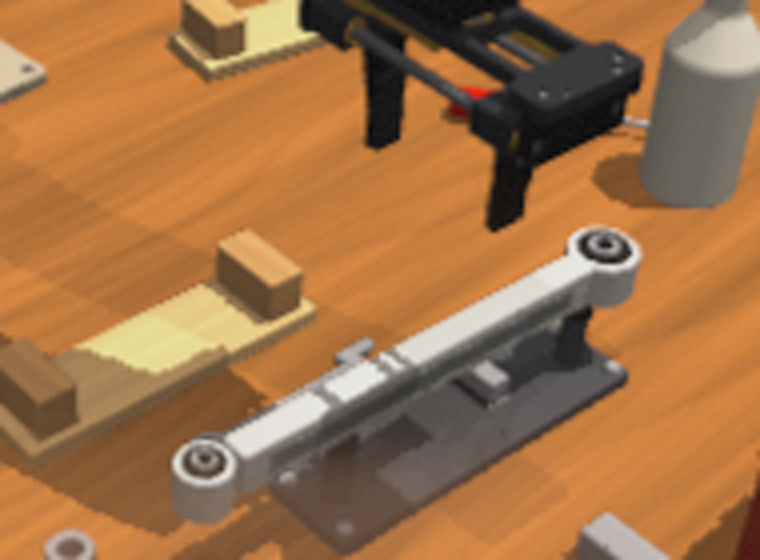

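View pics/c8t.png

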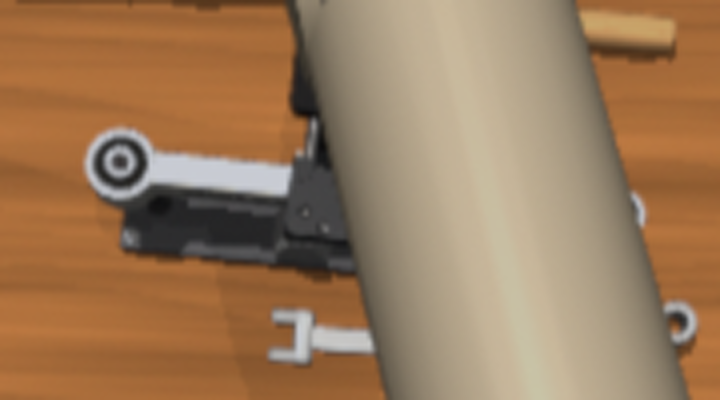

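Eyes are at scene (604,244) and (204,458), unchanged after release. The arm hides the small eye in the top view, so I'll move it aside to measure the tilt from two views.

```bash
python3 -m jog '[{"slide":[0,-2,0],"roll":0},{"slide":[0,-5,2],"roll":0},{"slide":[0,-8,5],"roll":0},{"slide":[0,-10,8],"roll":0},{"slide":[0,-12,11],"roll":0}]'; python3 -m jog '[{"slide":[0,-1,4],"roll":0},{"slide":[0,-2,8],"roll":0},{"slide":[0,-3,12],"roll":0},{"slide":[0,-4,15],"roll":0},{"slide":[0,-5,18],"roll":0}]';python3 -m jog '[{"slide":[0,0,0],"roll":0},{"slide":[0,0,0],"roll":0},{"slide":[0,0,0],"roll":0}]';python3 - <<'E'
from h import *
for n in('scene','top'):
  i=r.camera(n);cv2.imwrite(f'pics/{n}9.png',i[:,:,::-1])
i=cv2.imread('pics/scene9.png')[130:270,190:380];cv2.imwrite('pics/c9.png',cv2.resize(i,None,fx=4,fy=4,interpolation=cv2.INTER_CUBIC))
i=cv2.imread('pics/top9.png')[70:170,170:350];cv2.imwrite('pics/c9t.png',cv2.resize(i,None,fx=4,fy=4,interpolation=cv2.INTER_CUBIC))
E
```

```text
time: 12.12
ee_pos: [0.4917, -0.1029, 0.2221]
eef_rot: [-0.52, -0.48, 0.523, -0.475]
ft_force: [0.8, -1.0, -0.1]
width: 0.0868
time: 12.53
ee_pos: [0.4242, -0.2796, 0.2209]
eef_rot: [-0.52, -0.48, 0.523, -0.474]
ft_force: [0.4, 1.0, -0.3]
width: 0.0867
time: 12.78
ee_pos: [0.424, -0.2788, 0.2199]
eef_rot: [-0.52, -0.481, 0.523, -0.474]
ft_force: [0.0, -0.2, 0.3]
width: 0.0868
```

View pics/c9.png

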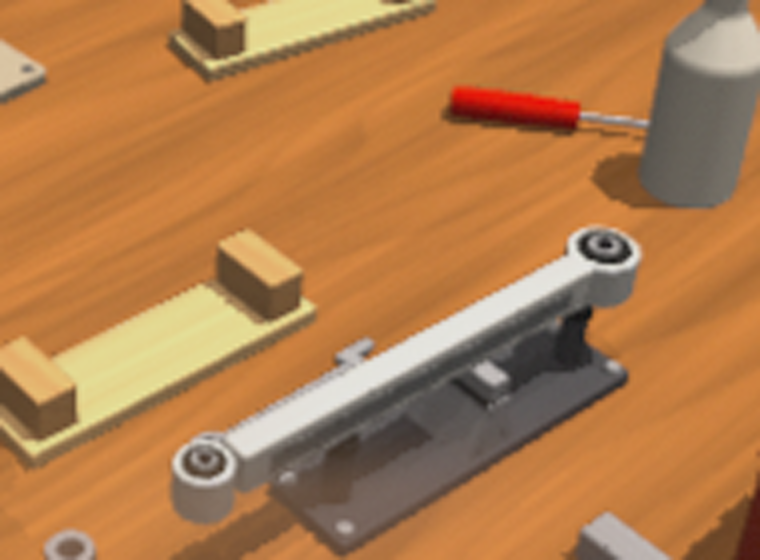

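View pics/c9t.png

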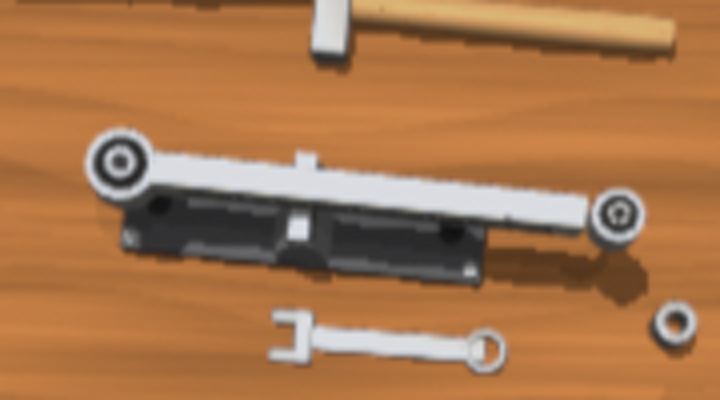

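View pics/top9.png

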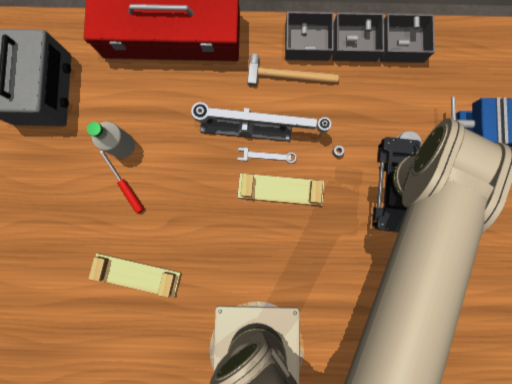

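Run:
```python
from h import *
f=lambda u,v,a,b:((u+.5)/4-.5+a,(v+.5)/4-.5+b)
b=tri(f(120,162,170,70),f(604,245,190,130));s=tri(f(618,213,170,70),f(205,459,190,130))
print(b,s,np.linalg.norm(b-s),'tilt',np.degrees(np.arcsin((b-s)[2]/.33)),(b+s)/2,np.degrees(np.arctan2(*(b-s)[:2])))
a=cv2.imread('pics/scene8.png',0)[170:270,190:360].astype(int)
import time
i=r.camera('scene');t=r.read_state()['time'];g=cv2.cvtColor(i,cv2.COLOR_RGB2GRAY);o=cv2.imread('pics/scene9.png',0)
print(t,np.abs(g[130:270,190:380].astype(int)-o[130:270,190:380]).max())
p=cv2.imread('pics/scene7.png',0)
for (u,v) in[(604,245),(205,459)]:
  x,y=f(u,v,190,130);x=int(round(x));y=int(round(y));w=np.float32
  print(cv2.phaseCorrelate(p[y-11:y+11,x-11:x+11].astype(w),o[y-11:y+11,x-11:x+11].astype(w)))
```

```text
[0.6368 0.1608 0.105 ] [ 0.6085 -0.1663  0.1062] 0.32839038279778676 tilt -0.2205845846716996 [ 0.6227 -0.0027  0.1056] 4.9427808879559
12.9333 10
((-0.04120482529133085, 0.08607928153540279), 0.9372629241810905)
((-0.12063941351382823, -0.4050223722324304), 0.8830137505299516)
```

```bash
python3 -c "
from bench import r
print(r.close_job(), r.read_state()['time'])"
```

```text
the job is handed in; nothing more can be done
the job is handed in; nothing more can be done
```

The link now rests level on the fulcrum edge alone, touching neither stop as far as the pictures show, and the job was handed in at about 13 s of the 72 s allowed.

- **Lift:** I gripped the link at its middle and lifted it off the cradle nearest the robot's right. The wrist forces put its weight at about 6.3 N and its balance point about 46 mm toward the big eye.
- **Placing and sliding:** I lowered it with its middle over the edge, which took roughly 3–5 N, and held it there for over half a second. I then slid it 45 mm with light contact, released it and moved the arm clear.
- **Level and square:** with the arm clear, measurements from two views put the tilt at about 0.2°. The link's direction is about 4.9° from the y axis, against 4.8–5.1° for the stand.
- **Still:** two frames 0.15 s apart showed no visible change. The small eye appeared to shift about 0.4 pixel in the scene view between release and the final picture; I put that down to shading or slight settling.
- **Bystanders:** those visible in the last top view look where they were at the start. The arm partly hid the jar and hid the tray, and I did not measure any of the bystanders.
- **Disagreements:**
    - Wrist torque read during the slide did not match the model (about -0.52 N m against an expected -0.14), so I relied on the readings taken while the link hung freely.
    - Heights from the two views came out 3–4 mm above the stated ones for the link, both on the cradle and on the edge.

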